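# Tighten the water filter's loose coupling by hand, then with the wrench

## Task

One of the water filter's two pipe joints is loose: the one with the ring wrench on it. First turn the wing coupling on top of that joint clockwise by hand until it stops, then swing the wrench below it clockwise until its nut stops too. Let go of both and leave them tight.

Things in the scene. Friction and masses are not known exactly. Their poses are not given: they have to be found in the camera images.
- filter: Water filter fixed to the worktop: grey board 185x270x12 mm with a white cartridge lying on it (44 mm thick, top 58 mm high) and two upright brass joints 170 mm apart. Origin: on the worktop under the loose joint, the left one, with the wrench; the other, toward -y, is tight and cannot turn. x: along its pipe to the cartridge, z up. Wall cabinets overhang beyond about x = 0.6 m, from 0.49 m up.
- wing_grip (a point): Middle of the loose joint's steel wing coupling, on its turning axis, 94 mm above the worktop. The wings form one upright bar 59 mm long, 12 mm thick, 68 to 108 mm above the worktop, over a hub 26 mm across. Grip across the 12 mm with fingers reaching at most 22 mm below this point, clear of the hub. x runs along the bar, y across it, z up.
- wing (a joint): Turn of the wing coupling about its upright axis, rad, growing clockwise seen from above. Starts loose at 0 to 0.3; tight is the hard stop at 1.25, where the bar is in line with the joint's pipe to the cartridge, parallel to the tight joint's bar. Friction about 0.1 N m; stays where left, does not rise or sink.
- wrench_grip (a point): Grip point on the handle of the steel ring wrench captive on the loose joint's brass hex nut, below the wings, same axis. The flat level handle, 14 mm wide, 8 mm thick, centred 47 mm above the worktop, ends 146 mm from the axis; this point is 100 mm from the axis, mid-width, mid-thickness, nothing below but worktop. x points outward along the handle, z up.
- wrench (a joint): Turn of the wrench with its nut about the joint's upright axis, rad, growing clockwise seen from above. Starts loose at 0 to 0.15; tight is the hard stop at 0.70. Friction about 0.4 N m (4 N at the grip point); stays where left. Independent of the wings.

How it is judged:
By the outcome, as a careful person would: the job done as asked, in the order asked, and still so for the second after the job is handed in, with the robot touching nothing.
It also fails if it takes over 45 s, if anything falls off the work surface, if the arm or the gripper's body presses on something with over 40 N, if the wrist force passes 120 N, or if a joint passes its speed limit or range.

## Robot

A 6-joint arm with a two-finger parallel gripper is mounted at the origin on a cart in front of the work surface, level with it; the furniture and walls round the work are solid. World frame = base frame: x ahead of the robot, y to its left, z up, the work surface at z = 0. Lengths are in m, angles in degrees, forces in N, time in s.
With the tool pointing down it reaches from about 0.3 to 0.75 m from the base axis. Payload 8.5 kg.
Tool frame: the origin (TCP) lies at the very end of the fingers, on their centre line; the grasp point (between the pads) lies env.pinch_z behind it (env.pinch_z is the distance from the TCP to the grasp point, in m); z points along the fingers, y is the line along which they close (so a half turn about z gives the same grasp; the last joint's range is limited). The gripper opens to 85 mm and grips with 20 to 120 N. Pads are 22 mm wide; open, the fingers measure 114 mm over their backs; the gripper's body (76 mm by 85 mm) begins 54 mm behind the grasp point. The pads swing forward as they close: fully open they stand 13 mm farther back than shut.
Start: joints at [60.602, 21.807, 74.336, -0, 83.858, -12.336], TCP at [0.161, 0.526, 0.231] pointing down, gripper open.
Joint ranges: [-178.18, 178.18], [-50.72, 133.34], [12.68, 142.11], [-81.47, 261.47], [9.98, 163.14], [-165.26, 165.26]. Speed limits (degrees/s): [136.94, 136.94, 180, 180, 180, 180].

## Interface

Orientations are given as a 3x3 rotation matrix whose columns are the frame's x, y, z axes.
In Python, from rig import telemetry, get_image, env gives the robot as it stands. The module is installed in compiled form; this text tells all that it offers.
- The arm moves only by the tool apply_moves, never from a script. Its argument "series" is a list of rows, each a list of 7 numbers: the shift along the tool's x, y, z in mm, then the turn, a rotation vector about the tool's x, y, z in degrees, then the opening, from 0 (shut) to 1 (fully open). A call has 1 to 12 rows; each row shifts and turns the commanded pose from where the row before left it, along the tool's axes as they then stand; what a row does not reach is not made up. A row lasts 1/8 s, in which the tool goes at most 62.5 mm and 10.7 degrees, less where a joint would pass 70% of its speed; a pose out of reach is approached as far as the arm can. A call with a gripper value outside its range is refused whole. The fingers move at their own pace and stop on an object; "grip_force" is the grip in N (left out, the last holds). Time passes only in rows, so rows that do not move let the fingers close. It gives the time, the measured TCP pose, the force, the opening and the grip force at its end, in the units of the state.
- telemetry.observe(): the state, without advancing time (a new reading comes with each control period).
- get_image(name): name is "scene" or "top"; returns a dict with "frame" (480x640x3 uint8, red, green, blue), "z_map" (480x640 float32, m along the optical axis (not along the pixel's ray), 0 where there is no reading), "vertical_fov" (degrees; the focal length in pixels is half the picture's height over the tangent of half this angle, whatever the lens; pixels are square), "cx", "cy" (the principal point, pixels), "dist" ([k1, k2, p1, p2, k3] as OpenCV has them; the pictures are not rectified), "eye" and "attitude" of the camera in the world. Camera axes: x right, y up, looking along -z (the intrinsics and any distortion apply to the point x, -y, -z); pixel columns grow to the right and rows downward; lengths in m; the calibration is good to about 2 mm. A picture is of the moment at which its call begins.
- env.close_job(): hands the job in; it is judged then, once.
The state is a dict: "time_s": time; "q": joint angles; "qvel": joint speeds; "joint_efforts": joint torques, N m; "position": TCP position; "tool_rot": TCP orientation; "ft_force": force on the tool from outside, world axes, zero at the start; "wrist_torque": the same for the moment, N m; "grip_width": finger opening in m; "gripper_force": force on a finger pad.
Only numpy, scipy, OpenCV 4.12 (cv2) and the standard library are available. Lean on these libraries where they do the work, as an engineer would, in place of code of your own. Each camera call takes 0.05 s, during which the arm holds its last target. There are 200 camera calls.

## Working session

There is one attempt and no reset: what is moved stays moved. The work goes in short steps, Python scripts to look and compute and a tool call to move; the robot and the scene stay as the last step left them, time stands still between calls to the robot, and variables do not carry over. Pictures are saved under pics/ and viewed, at most 10 in all, crops included, and the job is handed in when it is done.

Besides the shell and the picture viewer there is one more tool, called after "Request:" by a JSON object that holds its "op" and its "data", one argument or row to a line. apply_moves: Moves the arm, as the interface text tells. Its arguments: {"type":"object","properties":{"series":{"type":"array"},"grip_force":{"type":"number"}},"required":["series"]}

```bash
mkdir -p pics
python3 - <<'E'
from rig import telemetry,get_image,env
import cv2,numpy as np,pickle
print(env.pinch_z); s=telemetry.observe(); print(s)
for n in("scene","top"):
    d=get_image(n); pickle.dump(d,open(n+".pkl","wb")); cv2.imwrite(f"pics/{n}0.png",d["frame"][:,:,::-1])
    print(n,d["vertical_fov"],d["cx"],d["cy"],d["dist"],d["eye"],d["attitude"])
E
```

```text
0.0187
{'time_s': 0.0, 'q': array([ 6.06024157e+01,  2.18426801e+01,  7.43866419e+01, -1.81776082e-03,
        8.38552180e+01, -1.23351242e+01]), 'qvel': array([ 0.01927881,  0.04492562,  0.04782264, -0.0288071 ,  0.03091302,
       -0.09368793]), 'joint_efforts': array([-2.08741170e-03, -4.48474431e+01, -2.31262672e+01, -3.76320686e-04,
        4.96835259e-03,  5.15467229e-05]), 'position': array([0.16123533, 0.52553064, 0.23068481]), 'tool_rot': array([[-9.55986367e-01,  2.93410258e-01, -6.96793402e-04],
       [ 2.93410948e-01,  9.55985525e-01, -1.30099205e-03],
       [ 2.84399994e-04, -1.44817747e-03, -9.99998911e-01]]), 'ft_force': array([-0.58677155,  0.07827447,  0.36701101]), 'wrist_torque': array([ 0.0401384 ,  0.00605664, -0.01274414]), 'gripper_force': 0.0, 'grip_width': 0.08543173785963698}
scene 46.46686620761047 318.7281672351301 236.60008471540834 [-0.11438576  0.          0.          0.          0.        ] [ 0.07056662 -0.54233748  0.4600841 ] [[ 0.8621143   0.23118291 -0.45090287]
 [-0.50670097  0.38697471 -0.77039256]
 [-0.00361359  0.89263936  0.45075704]]
top 47.2959070213224 316.4449135155075 233.43721821438317 [0.01542813 0.         0.         0.         0.        ] [0.32675216 0.1495606  0.91412811] [[ 0.00212775  0.98190134 -0.1893812 ]
 [-0.99953797  0.00783038  0.02936875]
 [ 0.03032014  0.18923121  0.98146433]]
```

View pics/scene0.png

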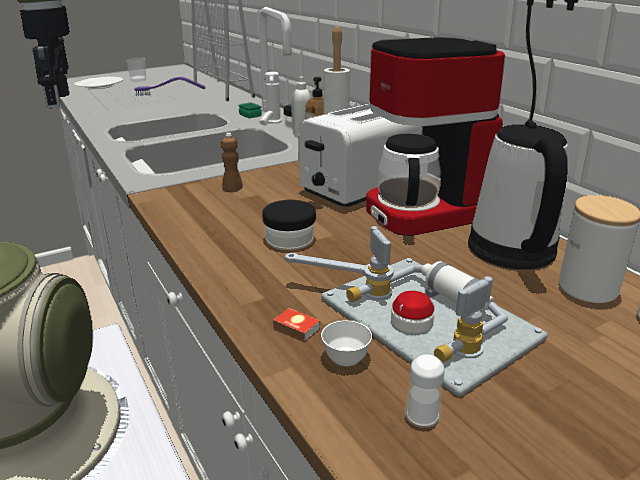

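View pics/top0.png

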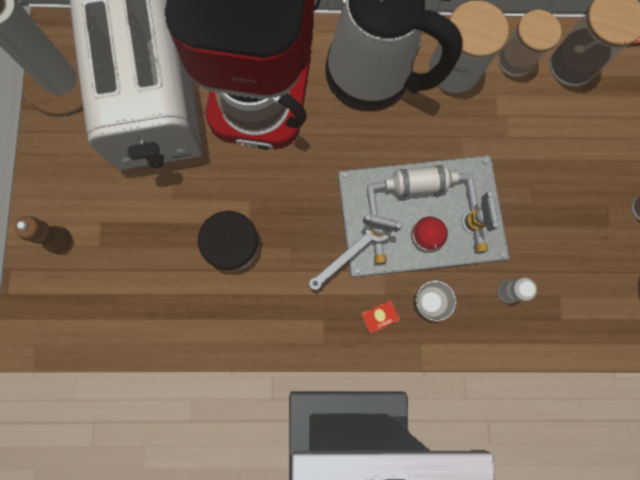

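The top view shows the loose joint near (378,232), with its wing bar running about (365,218)–(400,228) and the wrench handle ending at (315,285). The tight joint is near (478,215). The scene view shows the wing at (380,247) and the wrench end at (290,257). I'll take enlarged crops next.

```bash
python3 - <<'E'
import cv2,pickle
for n,(x,y,w,h) in dict(scene=(280,215,133,100),top=(300,190,133,100)).items():
    f=pickle.load(open(n+".pkl","rb"))["frame"][y:y+h,x:x+w,::-1]
    cv2.imwrite(f"pics/{n}c.png",cv2.resize(f,None,fx=6,fy=6,interpolation=cv2.INTER_CUBIC))
E
cat > h.py <<'E'
import cv2,pickle,numpy as np
def cam(d):
    f=240/np.tan(np.radians(d["vertical_fov"]/2)); return np.array([[f,0,d["cx"]],[0,f,d["cy"]],[0,0,1.]]),np.array(d["dist"],float)
def ray(d,px):
    K,D=cam(d); u=cv2.undistortPoints(np.array([[px]],float),K,D)[0,0]
    return np.array(d["attitude"])@np.array([u[0],-u[1],-1.])
def atz(d,px,z):
    r=ray(d,px); e=np.array(d["eye"]); return e+r*(z-e[2])/r[2]
def dep(d,px):
    return np.array(d["eye"])+ray(d,px)*float(d["z_map"][int(round(px[1])),int(round(px[0]))])
def tri(d1,p1,d2,p2):
    A=np.zeros((3,3));b=np.zeros(3)
    for d,p in((d1,p1),(d2,p2)):
        r=ray(d,p);r/=np.linalg.norm(r);M=np.eye(3)-np.outer(r,r);A+=M;b+=M@np.array(d["eye"])
    return np.linalg.solve(A,b)
def proj(d,P):
    K,D=cam(d); c=(np.array(d["attitude"]).T@(np.array(P)-d["eye"]))*[1,-1,-1]
    return cv2.projectPoints(c.reshape(1,1,3),np.zeros(3),np.zeros(3),K,D)[0].ravel()
S,T=[pickle.load(open(n+".pkl","rb")) for n in("scene","top")]
E
```

```text
(no output)
```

View pics/scenec.png

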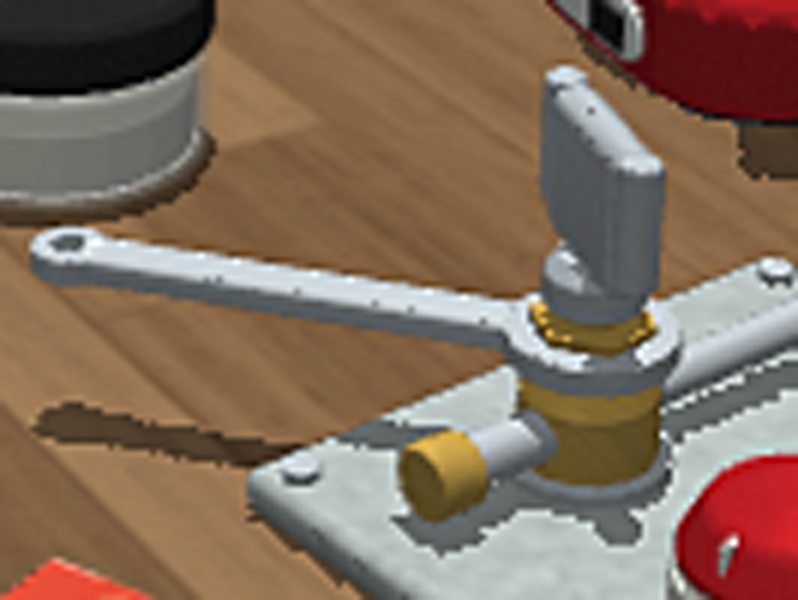

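View pics/topc.png

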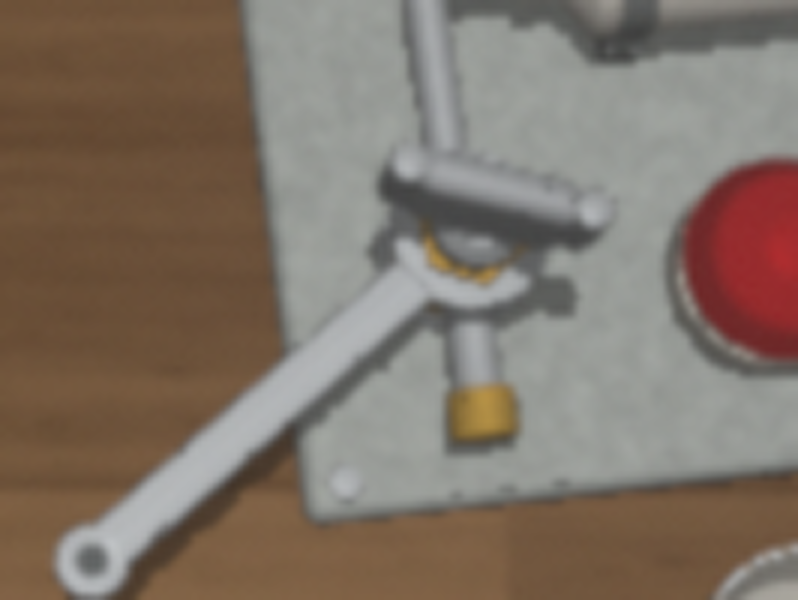

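Top crop: the wing's top ends are at (410,163) and (597,210), and the wrench end hole is at (92,560). Scene crop: the wing's top ends are at (567,76) and (645,163), and the hole is at (68,242).

Run:
```python
from h import *
c=lambda x,y,ox,oy:((x+.5)/6-.5+ox,(y+.5)/6-.5+oy)
s=lambda x,y:c(x,y,280,215)
t=lambda x,y:c(x,y,300,190)
for n,a,b,z in(("wA",(567,76),(410,163),.107),("wB",(645,163),(597,210),.107),("hole",(68,242),(92,560),.051)):
    print(n,tri(S,s(*a),T,t(*b)).round(4),"topz",atz(T,t(*b),z).round(4),"scz",atz(S,s(*a),z).round(4),"dep",dep(T,t(*b)).round(4))
# board edge (left) direction & bottom, z .012
for p in((245,0),(312,520),(798,470)): print("edge",atz(T,t(*p),.012).round(4))
# pipe
for p in((427,0),(440,140),(475,370)): print("pipe",atz(T,t(*p),.04).round(4),dep(T,t(*p)).round(4))
for p in((342,175),(354,275),(508,258),(490,157)): print("corner",atz(T,p,.012).round(4))
```

```text
wA [0.509  0.0474 0.1061] topz [0.5088 0.0475 0.107 ] scz [0.5079 0.0459 0.107 ] dep [0.509  0.0474 0.1061]
wB [4.973e-01 3.000e-04 1.063e-01] topz [0.4971 0.0005 0.107 ] scz [ 0.4966 -0.0007  0.107 ] dep [0.497  0.0005 0.1074]
hole [0.4133 0.1262 0.0502] topz [0.4138 0.126  0.051 ] scz [0.4119 0.1251 0.051 ] dep [0.4139 0.1259 0.05  ]
edge [0.5773 0.0818 0.012 ]
edge [0.4291 0.0642 0.012 ]
edge [ 0.4439 -0.0712  0.012 ]
pipe [0.5701 0.0336 0.04  ] [0.5726 0.0324 0.0309]
pipe [0.5305 0.0307 0.04  ] [0.5325 0.0295 0.0313]
pipe [0.4668 0.0224 0.04  ] [0.4682 0.0211 0.0317]
corner [0.6032 0.079  0.012 ]
corner [0.4312 0.0602 0.012 ]
corner [ 0.4614 -0.199   0.012 ]
corner [ 0.6385 -0.1788  0.012 ]
```

Request:
{"op": "apply_moves", "data": {
  "series": [
    [-43, -34.5, 0, 0, 0, 0, 1],
    [-43, -34.5, 0, 0, 0, 0, 1],
    [-43, -34.5, 0, 0, 0, 0, 1],
    [-43, -34.5, 0, 0, 0, 0, 1],
    [-43, -34.5, 0, 0, 0, 0, 1],
    [-43, -34.5, 0, 0, 0, 0, 1],
    [-43, -34.5, 0, 0, 0, 0, 1],
    [-43, -34.5, 0, 0, 0, 0, 1],
    [-43, -34.5, 0, 0, 0, 0, 1],
    [-43, -34.5, 0, 0, 0, 0, 1],
    [-43, -34.5, 0, 0, 0, 0, 1],
    [0, 0, 0, 0, 0, 0, 1]
  ],
  "grip_force": 40
}}

```text
time_s: 1.6
position: [0.5035, 0.0214, 0.2304]
tool_rot: [[-0.955, 0.297, -0.001], [0.297, 0.955, -0.0], [0.001, -0.0, -1.0]]
ft_force: [-1.3, 1.1, 0.3]
grip_width: 0.0856
gripper_force: 0.0
```

Request:
{"op": "apply_moves", "data": {
  "series": [
    [0, 0, 0, 0, 0, 9.7, 0.7],
    [0, 0, 0, 0, 0, 9.7, 0.7],
    [0, 0, 0, 0, 0, 9.7, 0.7],
    [0, 0, 0, 0, 0, 9.7, 0.7],
    [0, 0, 0, 0, 0, 9.7, 0.7],
    [0, 0, 0, 0, 0, 9.7, 0.7],
    [0, 0, 0, 0, 0, 9.7, 0.7],
    [0, 0, 0, 0, 0, 9.7, 0.7],
    [0, 0, 0, 0, 0, 9.7, 0.7],
    [0, 0, 0, 0, 0, 0, 0.7]
  ]
}}

```text
time_s: 2.85
position: [0.5017, 0.0249, 0.2312]
tool_rot: [[0.246, 0.969, -0.001], [0.969, -0.246, 0.0], [0.0, -0.001, -1.0]]
ft_force: [0.6, -0.2, 0.7]
grip_width: 0.0597
gripper_force: 0.0
```

```bash
cat >> h.py <<'E'
def go(P,yaw):
    "tool-frame shift mm and turn deg to put TCP at P, pointing down, tool y at yaw"
    from rig import telemetry; from scipy.spatial.transform import Rotation as R
    s=telemetry.observe(); a=np.radians(yaw); y=np.array([np.cos(a),np.sin(a),0]);z=np.array([0,0,-1.])
    G=np.column_stack([np.cross(y,z),y,z]); M=s["tool_rot"]
    print("t",s["time_s"],"pos",s["position"].round(4),"yaw",np.degrees(np.arctan2(M[1,1],M[0,1])).round(2),"q",s["q"].round(1),"F",s["ft_force"].round(1),"T",s["wrist_torque"].round(2),"w",round(s["grip_width"],4))
    print("shift",(M.T@(np.array(P)-s["position"])*1e3).round(1),"turn",R.from_matrix(M.T@G).as_rotvec(degrees=True).round(2))
E
python3 - <<'E'
from h import *
go((.503,.024,.078),-14)
print("red dome",dep(T,(430,228)).round(3),"canister",dep(T,(228,232)).round(3),dep(T,(256,240)).round(3))
E
```

```text
t 2.85 pos [0.5017 0.0249 0.2312] yaw -14.23 q [-10.7  17.   81.7   0.   81.3   3.5] F [ 0.6 -0.2  0.7] T [ 0.01  0.02 -0.01] w 0.0597
shift [ -0.6   1.6 153.2] turn [-0.03 -0.   -0.23]
red dome [ 0.503 -0.059  0.056] canister [0.492 0.264 0.062] [0.481 0.22  0.056]
```

Request:
{"op": "apply_moves", "data": {
  "series": [
    [0, 1, 30, 0, 0, 0, 0.7],
    [0, 0.5, 30, 0, 0, 0, 0.7],
    [0, 0, 30, 0, 0, 0, 0.7],
    [0, 0, 30, 0, 0, 0, 0.7],
    [0, 0, 20, 0, 0, 0, 0.7],
    [0, 0, 13, 0, 0, 0, 0.7],
    [0, 0, 0, 0, 0, 0, 0.7]
  ]
}}

```text
time_s: 3.72
position: [0.5033, 0.0241, 0.0779]
tool_rot: [[0.246, 0.969, -0.001], [0.969, -0.246, 0.0], [-0.0, -0.001, -1.0]]
ft_force: [0.7, -0.7, -0.3]
grip_width: 0.0599
gripper_force: 0.0
```

Run:
```python
from h import *
from rig import get_image
go((.503,.024,.078),-14)
d=get_image("scene")
f=d["frame"][170:320,280:480,::-1]
cv2.imwrite("pics/s1.png",cv2.resize(f,None,fx=4,fy=4,interpolation=cv2.INTER_CUBIC))
```

```text
t 3.725 pos [0.5033 0.0241 0.0779] yaw -14.26 q [-10.7  27.3  94.5  -0.   58.4   3.5] F [ 0.7 -0.7 -0.3] T [-0.04 -0.01  0.05] w 0.0599
shift [-0.1 -0.3 -0.1] turn [-0.08  0.01 -0.26]
```

View pics/s1.png

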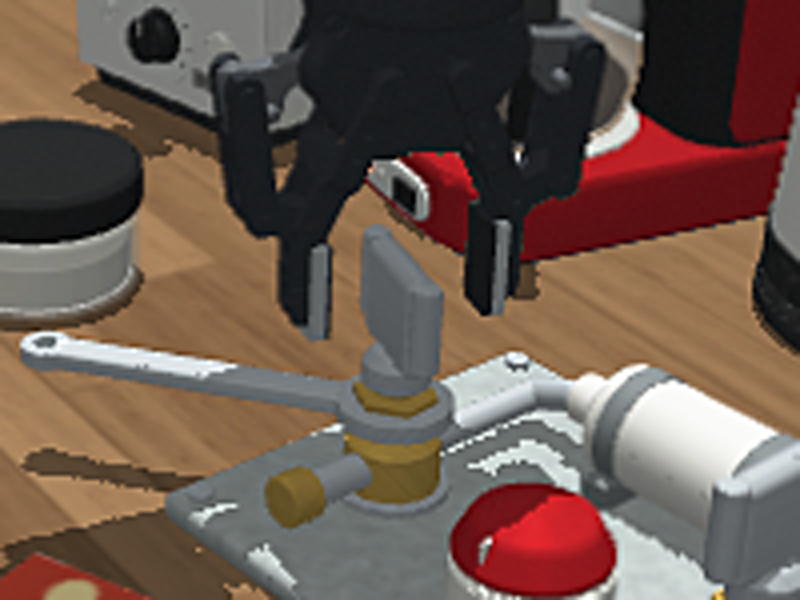

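The picture shows the fingers straddling the bar, with tips at about (315,335) and (490,310) and the bar around (400,300). I'll close now.

Request:
{"op": "apply_moves", "data": {
  "series": [
    [0, 0, 0, 0, 0, 0, 0.4],
    [0, 0, 0, 0, 0, 0, 0.1],
    [0, 0, 0, 0, 0, 0, 0],
    [0, 0, 0, 0, 0, 0, 0],
    [0, 0, 0, 0, 0, 0, 0],
    [0, 0, 0, 0, 0, 0, 0]
  ],
  "grip_force": 40
}}

```text
time_s: 4.53
position: [0.5037, 0.0238, 0.0788]
tool_rot: [[0.248, 0.969, 0.001], [0.969, -0.248, -0.0], [0.0, 0.001, -1.0]]
ft_force: [-2.3, 0.8, 5.4]
grip_width: 0.0114
gripper_force: 41.9
```

Run:
```python
from h import *
go((.503,.024,.078),-14)
```

```text
t 4.525 pos [0.5037 0.0238 0.0788] yaw -14.36 q [-10.8  27.2  94.4   0.   58.4   3.6] F [-2.3  0.8  5.4] T [ 0.13  0.32 -0.06] w 0.0114
shift [-0.  -0.7  0.8] turn [ 0.03 -0.   -0.36]
```

Request:
{"op": "apply_moves", "data": {
  "series": [
    [0, 0, 0, 0, 0, 6, 0],
    [0, 0, 0, 0, 0, 8, 0],
    [0, 0, 0, 0, 0, 8, 0],
    [0, 0, 0, 0, 0, 8, 0],
    [0, 0, 0, 0, 0, 8, 0],
    [0, 0, 0, 0, 0, 8, 0],
    [0, 0, 0, 0, 0, 8, 0],
    [0, 0, 0, 0, 0, 6, 0],
    [0, 0, 0, 0, 0, 0, 0]
  ]
}}

```text
time_s: 5.65
position: [0.5041, 0.0234, 0.0788]
tool_rot: [[0.963, 0.27, 0.001], [0.27, -0.963, -0.001], [0.001, 0.001, -1.0]]
ft_force: [-0.2, -3.2, 6.1]
grip_width: 0.0113
gripper_force: 42.0
```

Run:
```python
from h import *
go((.503,.024,.078),-83.4)
```

```text
t 5.65 pos [0.5041 0.0234 0.0788] yaw -74.32 q [-10.8  27.2  94.4  -0.   58.3  63.5] F [-0.2 -3.2  6.1] T [-0.38  0.14 -0.08] w 0.0113
shift [-0.9 -0.9  0.8] turn [ 0.06 -0.07  9.08]
```

Request:
{"op": "apply_moves", "data": {
  "series": [
    [0, 0, 0, 0, 0, 4, 0],
    [0, 0, 0, 0, 0, 4, 0],
    [0, 0, 0, 0, 0, 2, 0],
    [0, 0, 0, 0, 0, 0, 0]
  ]
}}

```text
time_s: 6.15
position: [0.5041, 0.0233, 0.0788]
tool_rot: [[0.995, 0.102, 0.001], [0.102, -0.995, -0.001], [0.001, 0.001, -1.0]]
ft_force: [0.0, -3.5, 5.4]
grip_width: 0.0113
gripper_force: 42.5
```

Run:
```python
from h import *
go((.503,.024,.078),-83.4)
```

```text
t 6.15 pos [0.5041 0.0233 0.0788] yaw -84.16 q [-10.8  27.2  94.4  -0.1  58.3  73.4] F [ 0.  -3.5  5.4] T [-0.45  0.08  0.56] w 0.0113
shift [-1.1 -0.8  0.8] turn [ 0.09 -0.07 -0.76]
```

Request:
{"op": "apply_moves", "data": {
  "series": [
    [0, 0, 0, 0, 0, 2, 0],
    [0, 0, 0, 0, 0, 1, 0],
    [0, 0, 0, 0, 0, 0, 0]
  ]
}}

```text
time_s: 6.52
position: [0.5041, 0.0233, 0.0789]
tool_rot: [[0.999, 0.052, 0.001], [0.052, -0.999, -0.002], [0.001, 0.002, -1.0]]
ft_force: [0.3, -2.6, 6.7]
grip_width: 0.0113
gripper_force: 64.8
```

Run:
```python
from h import *
go((.503,.024,.078),-83.4)
```

```text
t 6.525 pos [0.5041 0.0233 0.0789] yaw -87.01 q [-10.8  27.2  94.4  -0.1  58.3  76.3] F [ 0.3 -2.6  6.7] T [-0.44  0.16  1.56] w 0.0113
shift [-1.1 -0.7  0.9] turn [ 0.12 -0.07 -3.61]
```

Wrist torque rose from about 0 to 1.6 N·m between yaw -83 and -87, as expected for the stop (predicted -83.4). I'll release and lift.

Request:
{"op": "apply_moves", "data": {
  "series": [
    [0, 0, 0, 0, 0, 0, 0.25],
    [0, 0, 0, 0, 0, 0, 0.5],
    [0, 0, 0, 0, 0, 0, 0.5],
    [0, 0, -15, 0, 0, 0, 0.5],
    [0, 0, -30, 0, 0, 0, 0.5],
    [0, 0, -30, 0, 0, 0, 0.5],
    [0, 0, -15, 0, 0, 0, 0.5],
    [0, 0, 0, 0, 0, 0, 0.5]
  ]
}}

```text
time_s: 7.52
position: [0.504, 0.0238, 0.169]
tool_rot: [[0.999, 0.046, 0.002], [0.046, -0.999, -0.0], [0.002, 0.0, -1.0]]
ft_force: [0.6, -0.4, -0.5]
grip_width: 0.043
gripper_force: 0.0
```

Request:
{"op": "apply_moves", "data": {
  "series": [
    [0, 0, 0, 0, 0, -10.7, 0.5],
    [0, 0, 0, 0, 0, -10.7, 0.5],
    [0, 0, 0, 0, 0, -10.7, 0.5],
    [0, 0, 0, 0, 0, -10.7, 0.5],
    [0, 0, 0, 0, 0, -10.7, 0.5],
    [0, 0, 0, 0, 0, -10.7, 0.5],
    [0, 0, 0, 0, 0, -10.7, 0.5],
    [0, 0, 0, 0, 0, -10.7, 0.5],
    [0, 0, 0, 0, 0, -10.7, 0.5],
    [0, 0, 0, 0, 0, -10.7, 0.5],
    [0, 0, 0, 0, 0, -10.7, 0.5],
    [0, 0, 0, 0, 0, -10.7, 0.5]
  ]
}}

```text
time_s: 9.02
position: [0.5032, 0.0239, 0.1671]
tool_rot: [[-0.661, 0.75, -0.002], [0.75, 0.661, 0.0], [0.002, -0.001, -1.0]]
ft_force: [-0.0, 0.2, -0.8]
grip_width: 0.0429
gripper_force: 0.0
```

Run:
```python
from h import *
go((.4378,.0985,.150),41.4)
```

```text
t 9.025 pos [0.5032 0.0239 0.1671] yaw 41.4 q [-10.8  20.7  87.6   0.   71.8 -52.2] F [-0.   0.2 -0.8] T [ 0.01  0.02 -0.02] w 0.0429
shift [99.1  0.3 17.3] turn [-0.07 -0.1  -0.  ]
```

Next I'll move outward 100 mm, check the wings and wrench with a picture, then descend.

Request:
{"op": "apply_moves", "data": {
  "series": [
    [25, 0, 0, 0, 0, 0, 0.5],
    [30, 0, 0, 0, 0, 0, 0.5],
    [30, 0, 0, 0, 0, 0, 0.5],
    [15, 0, 0, 0, 0, 0, 0.5],
    [0, 0, 0, 0, 0, 0, 0.5]
  ]
}}

```text
time_s: 9.65
position: [0.4377, 0.0995, 0.168]
tool_rot: [[-0.657, 0.754, -0.001], [0.754, 0.657, -0.0], [0.0, -0.0, -1.0]]
ft_force: [-0.3, -0.6, -0.2]
grip_width: 0.0426
gripper_force: 0.0
```

Run:
```python
from h import *
from rig import get_image
go((.4378,.0985,.0283),41.4)
d=get_image("scene"); pickle.dump(d,open("s2.pkl","wb"))
f=d["frame"][190:340,280:480,::-1]
cv2.imwrite("pics/s2.png",cv2.resize(f,None,fx=4,fy=4,interpolation=cv2.INTER_CUBIC))
```

```text
t 9.65 pos [0.4377 0.0995 0.168 ] yaw 41.1 q [ -2.4  15.5  95.6  -0.   69.  -43.5] F [-0.3 -0.6 -0.2] T [-0.04  0.01  0.  ] w 0.0426
shift [ -0.9  -0.6 139.7] turn [-0.03 -0.02 -0.3 ]
```

View pics/s2.png

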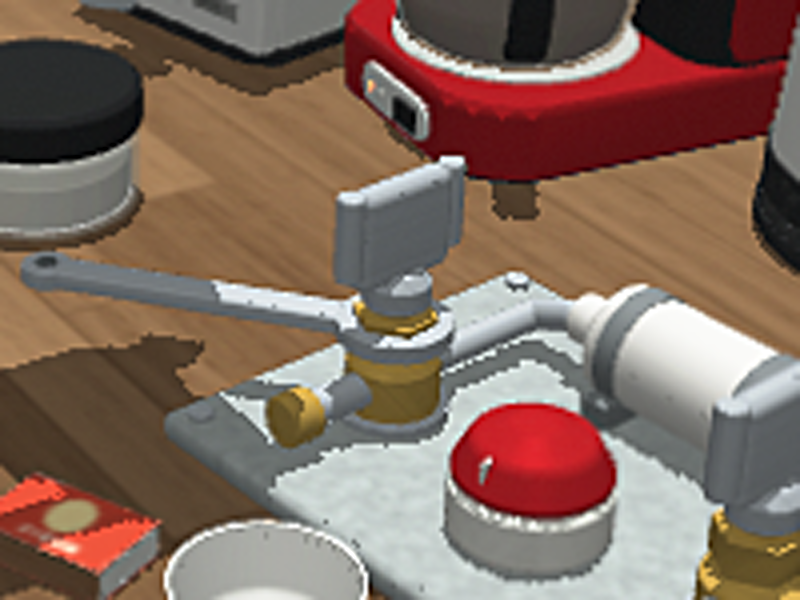

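The wing bar, with top ends at (350,198) and (455,163), is now parallel to the pipe and to the tight joint's bar. The wrench end hole at (45,262) has not moved. I'll descend on the handle.

Request:
{"op": "apply_moves", "data": {
  "series": [
    [0, 0, 25, 0, 0, 0, 0.5],
    [0, -0.5, 35, 0, 0, 0, 0.5],
    [0, 0, 35, 0, 0, 0, 0.5],
    [0, 0, 28, 0, 0, 0, 0.5],
    [0, 0, 16, 0, 0, 0, 0.5],
    [0, 0, 0, 0, 0, 0, 0.5]
  ]
}}

```text
time_s: 10.45
position: [0.4378, 0.0982, 0.0283]
tool_rot: [[-0.656, 0.755, -0.002], [0.755, 0.656, -0.0], [0.001, -0.002, -1.0]]
ft_force: [-0.5, -0.8, -0.4]
grip_width: 0.0427
gripper_force: 0.0
```

Run:
```python
from h import *
go((.4378,.0985,.0283),41.4)
d=pickle.load(open("s2.pkl","rb"))
c=lambda x,y:((x+.5)/4-.5+280,(y+.5)/4-.5+190)
a=atz(d,c(350,198),.107);b=atz(d,c(455,163),.107);v=b-a
print(a,b,(a+b)/2,np.degrees(np.arctan2(v[1],v[0])))
```

```text
t 10.45 pos [0.4378 0.0982 0.0283] yaw 40.98 q [ -2.5  28.1 105.9  -0.   46.1 -43.5] F [-0.5 -0.8 -0.4] T [0.02 0.02 0.  ] w 0.0427
shift [0.2 0.1 0. ] turn [-0.09 -0.08 -0.42]
[0.47753111 0.01993853 0.107     ] [0.5257086  0.02329006 0.107     ] [0.50161985 0.02161429 0.107     ] 3.97944728615907
```

Request:
{"op": "apply_moves", "data": {
  "series": [
    [0, 0, 0, 0, 0, 0, 0.2],
    [0, 0, 0, 0, 0, 0, 0],
    [0, 0, 0, 0, 0, 0, 0],
    [0, 0, 0, 0, 0, 0, 0],
    [0, 0, 0, 0, 0, 0, 0]
  ],
  "grip_force": 50
}}

```text
time_s: 11.08
position: [0.4382, 0.0987, 0.03]
tool_rot: [[-0.657, 0.754, 0.002], [0.754, 0.657, -0.0], [-0.002, 0.001, -1.0]]
ft_force: [-0.1, -3.8, 6.2]
grip_width: 0.0129
gripper_force: 49.4
```

Run:
```python
from h import *
go((.4378,.0985,.0283),41.4)
```

```text
t 11.075 pos [0.4382 0.0987 0.03  ] yaw 41.04 q [ -2.5  27.9 105.9  -0.   46.1 -43.5] F [-0.1 -3.8  6.2] T [-0.5   0.06 -0.02] w 0.0129
shift [ 0.1 -0.4  1.7] turn [ 0.06  0.09 -0.36]
```

Request:
{"op": "apply_moves", "data": {
  "series": [
    [-0.1, 3.5, 0, 0, 0, 2, 0],
    [-0.25, 7, 0, 0, 0, 4, 0],
    [-0.25, 7, 0, 0, 0, 4, 0],
    [-0.25, 7, 0, 0, 0, 4, 0],
    [-0.25, 7, 0, 0, 0, 4, 0],
    [-0.25, 7, 0, 0, 0, 4, 0],
    [-0.25, 7, 0, 0, 0, 4, 0],
    [-0.1, 3.5, 0, 0, 0, 2, 0],
    [0, 0, 0, 0, 0, 0, 0]
  ]
}}

```text
time_s: 12.2
position: [0.4814, 0.1206, 0.03]
tool_rot: [[-0.225, 0.974, 0.001], [0.974, 0.225, -0.001], [-0.001, 0.001, -1.0]]
ft_force: [0.2, -3.1, 7.1]
grip_width: 0.0129
gripper_force: 49.4
```

```bash
cat >> h.py <<'E'
def arc():
    from rig import telemetry
    s=telemetry.observe(); p=s["position"][:2]-[.504,.0235]; M=s["tool_rot"]
    print("R",np.hypot(*p).round(4),"ang",np.degrees(np.arctan2(p[1],p[0])).round(2),"Ftool",(M.T@s["ft_force"]).round(1),"T",s["wrist_torque"].round(2))
E
python3 - <<'E'
from h import *
go((.5,.1235,.03),0); arc()
E
```

```text
t 12.2 pos [0.4814 0.1206 0.03  ] yaw 13.03 q [  0.4  31.   98.5  -0.1  50.4 -12.6] F [ 0.2 -3.1  7.1] T [-0.64  0.1  -0.07] w 0.0129
shift [-1.3 18.8  0. ] turn [ 0.07  0.05 13.03]
R 0.0997 ang 103.1 Ftool [-3.1 -0.5 -7.1] T [-0.64  0.1  -0.07]
```

Request:
{"op": "apply_moves", "data": {
  "series": [
    [0, 3.5, 0, 0, 0, 2, 0],
    [-0.1, 3.5, 0, 0, 0, 2, 0],
    [0, 0, 0, 0, 0, 0, 0]
  ]
}}

```text
time_s: 12.58
position: [0.4882, 0.1219, 0.03]
tool_rot: [[-0.157, 0.988, 0.001], [0.988, 0.157, -0.001], [-0.001, 0.001, -1.0]]
ft_force: [-1.5, -4.2, 7.1]
grip_width: 0.0129
gripper_force: 49.4
```

```bash
python3 -c "from h import *; arc()"
```

```text
R 0.0996 ang 99.15 Ftool [-3.9 -2.1 -7.1] T [-0.66  0.09 -0.03]
```

Request:
{"op": "apply_moves", "data": {
  "series": [
    [0, 3.5, 0, 0, 0, 2, 0],
    [0, 0, 0, 0, 0, 0, 0]
  ]
}}

```text
time_s: 12.82
position: [0.4915, 0.1224, 0.03]
tool_rot: [[-0.122, 0.992, 0.001], [0.992, 0.122, -0.001], [-0.001, 0.001, -1.0]]
ft_force: [-2.0, -5.2, 7.0]
grip_width: 0.0126
gripper_force: 49.4
```

```bash
python3 -c "from h import *; arc()"
```

```text
R 0.0997 ang 97.19 Ftool [-4.9 -2.6 -7. ] T [-0.75  0.22 -0.08]
```

Request:
{"op": "apply_moves", "data": {
  "series": [
    [0, 3.5, 0, 0, 0, 2, 0],
    [0, 0, 0, 0, 0, 0, 0]
  ]
}}

```text
time_s: 13.08
position: [0.495, 0.1227, 0.03]
tool_rot: [[-0.088, 0.996, 0.001], [0.996, 0.088, -0.001], [-0.001, 0.001, -1.0]]
ft_force: [-1.8, -5.6, 6.5]
grip_width: 0.0126
gripper_force: 49.4
```

```bash
python3 -c "from h import *; arc()"
```

```text
R 0.0996 ang 95.19 Ftool [-5.5 -2.2 -6.5] T [-0.86  0.19 -0.05]
```

Request:
{"op": "apply_moves", "data": {
  "series": [
    [0, 3.5, 0, 0, 0, 2, 0],
    [0, 0, 0, 0, 0, 0, 0]
  ]
}}

```text
time_s: 13.32
position: [0.4985, 0.1229, 0.03]
tool_rot: [[-0.053, 0.999, 0.001], [0.999, 0.053, -0.001], [-0.001, 0.001, -1.0]]
ft_force: [-1.2, -5.7, 6.7]
grip_width: 0.0127
gripper_force: 49.4
```

```bash
python3 -c "from h import *; arc()"
```

```text
R 0.0996 ang 93.19 Ftool [-5.6 -1.4 -6.7] T [-0.93  0.22 -0.06]
```

Request:
{"op": "apply_moves", "data": {
  "series": [
    [0, 3.5, 0, 0, 0, 2, 0],
    [0, 0, 0, 0, 0, 0, 0]
  ]
}}

```text
time_s: 13.58
position: [0.5007, 0.123, 0.0299]
tool_rot: [[-0.019, 1.0, -0.002], [1.0, 0.019, -0.002], [-0.002, -0.002, -1.0]]
ft_force: [-5.2, -6.3, 10.0]
grip_width: 0.0128
gripper_force: 49.9
```

```bash
python3 -c "from h import *; arc()"
```

```text
R 0.0996 ang 91.88 Ftool [ -6.2  -5.4 -10. ] T [-1.01  0.96  0.25]
```

Request:
{"op": "apply_moves", "data": {
  "series": [
    [0, 3, 0, 0, 0, 1.7, 0],
    [0, 0, 0, 0, 0, 0, 0]
  ]
}}

```text
time_s: 13.82
position: [0.5009, 0.1231, 0.0298]
tool_rot: [[0.009, 1.0, -0.008], [1.0, -0.009, -0.002], [-0.003, -0.008, -1.0]]
ft_force: [-16.7, -8.4, 18.2]
grip_width: 0.0129
gripper_force: 52.4
```

```bash
python3 -c "from h import *; arc()"
```

```text
R 0.0996 ang 91.77 Ftool [ -8.6 -16.8 -18.1] T [-1.29  2.56  0.81]
```

The tangential force jumped to 17 N while the position stayed at 91.8° (39.4° swung), so the nut is at its stop. I'll release and lift clear.

Request:
{"op": "apply_moves", "data": {
  "series": [
    [0, 0, 0, 0, 0, 0, 0.25],
    [0, 0, 0, 0, 0, 0, 0.5],
    [0, 0, 0, 0, 0, 0, 0.5],
    [0, 0, -15, 0, 0, 0, 0.5],
    [0, 0, -40, 0, 0, 0, 0.5],
    [0, 0, -40, 0, 0, 0, 0.5],
    [0, 0, -40, 0, 0, 0, 0.5],
    [0, 0, -20, 0, 0, 0, 0.5],
    [30, 0, 0, 0, 0, 0, 0.5],
    [40, 0, 0, 0, 0, 0, 0.5],
    [30, 0, 0, 0, 0, 0, 0.5],
    [0, 0, 0, 0, 0, 0, 0.5]
  ]
}}

```text
time_s: 15.32
position: [0.5055, 0.2253, 0.1851]
tool_rot: [[0.009, 1.0, 0.001], [1.0, -0.009, 0.0], [0.0, 0.001, -1.0]]
ft_force: [-0.1, -0.5, 0.1]
grip_width: 0.0429
gripper_force: 0.0
```

Run:
```python
from h import *
from rig import get_image
go((.5,.1235,.18),0)
a=get_image("scene")["frame"][190:340,280:480,::-1]
b=get_image("top"); pickle.dump(b,open("t3.pkl","wb")); b=b["frame"][150:300,280:480,::-1]
for n,i in(("s3",a),("t3",b)): cv2.imwrite(f"pics/{n}.png",cv2.resize(i,None,fx=4,fy=4,interpolation=cv2.INTER_CUBIC))
```

```text
t 15.325 pos [0.5055 0.2253 0.1851] yaw -0.51 q [11.8 24.3 78.3  0.  77.3 12.3] F [-0.1 -0.5  0.1] T [-0.05 -0.01  0.03] w 0.0429
shift [-101.8   -4.6    5.1] turn [ 0.05 -0.02 -0.51]
```

View pics/s3.png

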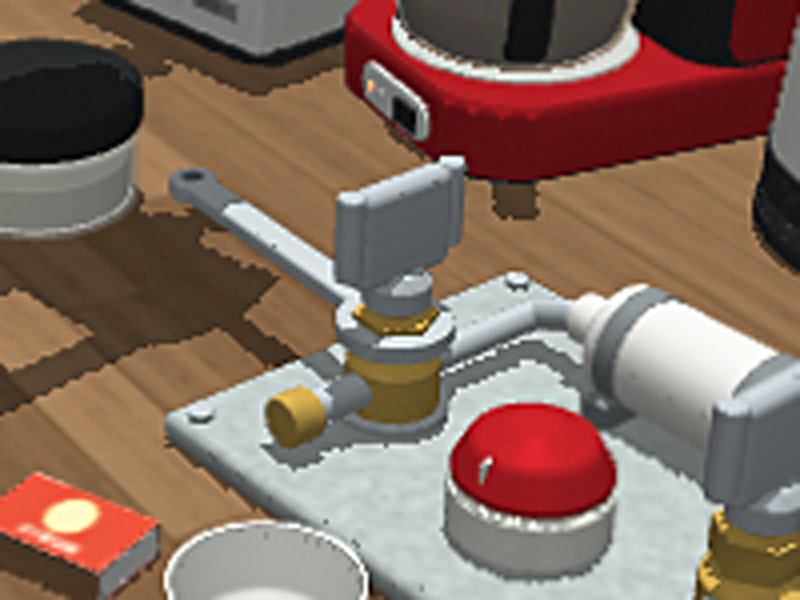

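View pics/t3.png

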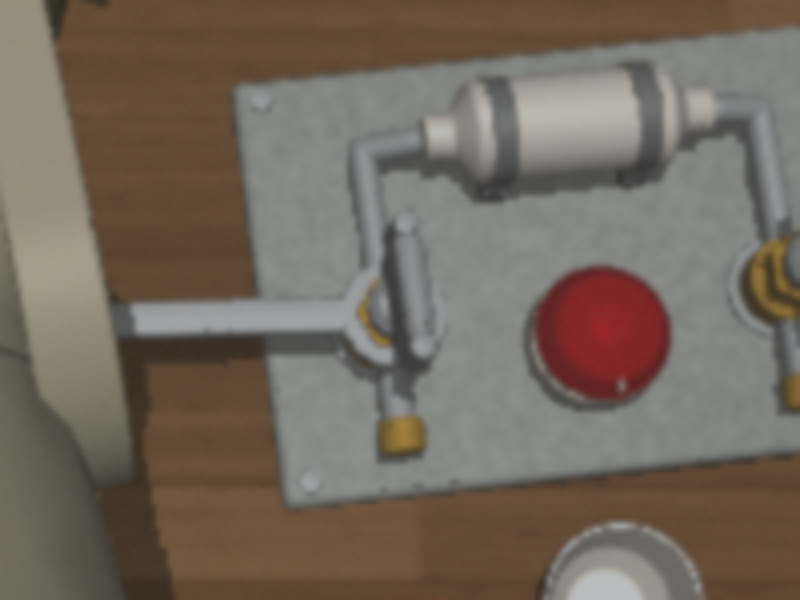

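The scene crop shows the wing bar (350,198)–(455,163) parallel to the tight joint's bar, and the handle swung to (190,180). In the top crop the bar runs (405,222)–(421,347), in line with the pipe, and the handle points toward +y at (120,318). The gripper is clear, so I'm handing in.

```bash
python3 -c "
from rig import env; print(env.close_job())"
```

```text
the job is handed in; nothing more can be done
None
```

I turned the wing coupling clockwise to its stop, then swung the wrench to its stop, let go of both with the gripper clear, and handed the job in at about 15 s.

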